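# Index the jar under the label applicator and lock the carousel

## Robot

A 6-joint arm with a two-finger parallel gripper is mounted at the origin on the work surface. World frame = base frame: x ahead of the robot, y to its left, z up, the work surface at z = 0. Lengths are in m, angles in rad, forces in N, time in s.
With the tool pointing down it reaches from about 0.35 to 0.85 m from the base axis. Payload 8.1 kg.
Tool frame: the origin (TCP) lies at the very end of the fingers, on their centre line; the grasp point (between the pads) lies 19 mm behind it; z points along the fingers, y is the line along which they close (so a half turn about z gives the same grasp; the last joint's range is limited). The gripper opens to 93 mm and grips with 3 to 60 N. Pads are 15 mm wide; open, the fingers measure 128 mm over their backs; the gripper's body (75 mm by 188 mm) begins 65 mm behind the grasp point.
Start: joints at [1.034, 0.13, 1.488, -0, 1.523, -0.085], TCP at [0.262, 0.54, 0.219] pointing down, gripper open.
Joint ranges: [-2.96, 2.96], [-0.89, 2.26], [0.02, 2.5], [-1.34, 4.48], [0, 2.73], [-2.66, 2.66]. Speed limits (rad/s): [2.39, 2.39, 2.79, 3.14, 3.14, 3.14].

## Interface

Orientations are given as a rotation vector (axis times angle).
In Python, from plant import robot, imaging gives the robot as it stands.
- The arm moves only by the tool jog_arm, never from a script. Its argument "rows" is a list of rows, each a list of 2 entries, a list of its own where there are three numbers: the shift along the tool's x, y, z each as a share of 0.2 m, from -1 to 1, then the turn, a rotation vector about the tool's x, y, z each as a share of pi/2 rad, from -1 to 1. A call has 1 to 5 rows; each row is the pose to reach, as a shift and turn from the pose commanded when the call began, along the tool's axes at that moment; what a row does not reach only later rows make up. A row lasts 1/10 s, in which the tool goes at most 50 mm and 8.59 degrees, less where a joint would pass 70% of its speed; a pose out of reach is approached as far as the arm can. A call with a number of a shift or a turn outside -1 to 1 is refused whole. A call with a gripper value outside its range is refused whole. "hand" is the closure, from -1 (fully open) to 1 (shut), set as the call begins (left out, the last holds). The fingers move at their own pace and stop on an object; "squeeze" is the grip in N (left out, the last holds). Time passes only in rows, so rows that repeat a pose let the fingers close. It gives the time, the measured TCP pose, the force, the opening and the grip force at its end, in the units of the state.
- robot.read_state(): the state, without advancing time (a new reading comes with each control period).
- imaging.read_camera(name): name is "scene" or "top" or "wrist"; returns a dict with "frame" (480x640x3 uint8, red, green, blue), "vertical_fov" (degrees; the focal length in pixels is half the picture's height over the tangent of half this angle, whatever the lens; pixels are square), "cx", "cy" (the principal point, pixels), "R" (3x3) and "t" (3): a world point X has camera coordinates R X + t. Camera axes: x right, y down, z forward; pixel columns grow to the right and rows downward; lengths in m; the calibration is good to about 2 mm. The wrist camera is an equidistant fisheye: a pixel r from the principal point sees the ray r / f radians off the axis. A picture is of the moment at which its call begins. There is no depth.
- robot.close_job(): hands the job in; it is judged then, once.
The state is a dict: "t": time; "q": joint angles; "dq": joint speeds; "joint_torque": joint torques, N m; "tool_pos": TCP position; "orientation": TCP orientation; "force": force on the tool from outside, world axes, zero at the start; "wrist_torque": the same for the moment, N m; "opening": finger opening in m; "gripper_force": force on a finger pad.
Only numpy, scipy, OpenCV 4.12 (cv2) and the standard library are available. Lean on these libraries where they do the work, as an engineer would, in place of code of your own. Each camera call takes 0.05 s, during which the arm holds its last target. There are 200 camera calls.

## Task

Swing the lock handle fully open, turn the hand carousel (it has upright drive pegs) until the white screw-cap jar stands in the click stop under the label applicator pad, then swing the lock handle fully closed again. Do not touch the jar, the tub or the open pot with the robot and keep them standing in their nests; do not bump the applicator, and leave the green bottle, the paper reel and the tray stack where they are.

Things in the scene. Friction and masses are not known exactly. Their poses are not given: they have to be found in the camera images.
- frame: Fixed aluminium machine frame under the carousel. Origin on the carousel's spindle axis at bench height; x axis points from the spindle to the label applicator, y to the left of that, z up. Spring roller housing (36 x 36 mm, 38 mm high) at x = -190 mm, lock housing at y = -175 mm. Click stops every 90 degrees bring one nest after another under the pad; the last 4 degrees pull in by themselves.
- applicator: Label applicator, fixed to the frame, same origin and axes. Round steel column (28 mm diameter, about 260 mm tall) at x = +178 mm; a grey arm 26 mm wide, 205 to 239 mm above the bench, reaches back to x = +55 mm and carries a thin plunger with a black pad (36 mm diameter, underside 128 mm above the bench) at x = +78 mm. Do not bump it.
- station (a point): Point on the carousel's top face (42 mm above the bench) straight below the applicator pad, 78 mm from the spindle axis along the frame's +x. Fixed to the frame. The nest here is empty at the start.
- carousel (a joint): Turn of the carousel about its upright spindle, rad, 0 at the start, growing anticlockwise from above; click stops at multiples of pi/2; turns almost a full turn either way once unlocked. About 8 N at a peg leaves a stop. Blue plastic disc 268 mm diameter (rim pins to 290), top face 42 mm above the bench.
- hub (a point): Top of the 44 mm wide hub in the middle of the carousel, on the spindle axis, 52 mm above the bench. Four grey nest rings (75 mm outside, 10 mm high) surround it 78 mm from the axis, at frame angles 0, 90, 180 and 270 degrees at the start.
- lock (a joint): Lock handle, rad: 0 closed (lever points along the frame's direction (+1,-1), bolt in the rim, carousel blocked), pi/2 open (lever points along (-1,-1)); opens clockwise seen from above. Stays where it is left; about 3 N at the knob. The bolt only enters when a click stop is reached.
- lock_pivot (a point): Top of the lock handle's pivot, 60 mm above the bench, at x = 0, y = -175 mm in the frame.
- lock_knob (a point): Top centre of the upright black knob on the free end of the lock lever: knob 18 mm diameter, from 50 to 94 mm above the bench, 70 mm from the pivot axis. The flat steel lever below it is 14 mm wide, its top 58 mm above the bench.
- jar: White screw-cap jar, 60 mm diameter body, straight to 38 mm, sloping shoulder, 38 mm diameter cap, 62 mm tall: the one to be labelled. Stands loose in a nest (4 mm of side play at most). Origin at the centre of its underside, z up its axis.
- tub: White low lidded tub, 64 mm diameter, 36 mm tall, flat top, loose in another nest. Origin at the centre of its underside.
- pot: White open pot, 62 mm rim diameter, 44 mm tall, hollow, loose in another nest. Origin at the centre of its underside.
- spray: Green plastic bottle, white cap, 64 mm diameter, 190 mm tall, standing on the bench; leave alone. Origin at the centre of its underside.
- reel: Paper label reel lying flat, 90 mm diameter, 50 mm high, with a 40 mm hole; leave alone. Origin at the centre of its underside.
- trays: Stack of four white trays, 120 x 90 mm (x by y), 43 mm high; leave alone. Origin at the centre of its underside.
- peg0 (a point): Top centre of a steel drive peg of the carousel, 14 mm diameter, standing from 42 to 97 mm above the bench, 122 mm from the spindle axis, midway between two nests; at frame angle 45 degrees when the carousel is at 0.
- peg1 (a point): Top centre of a steel drive peg of the carousel, 14 mm diameter, standing from 42 to 97 mm above the bench, 122 mm from the spindle axis, midway between two nests; at frame angle 135 degrees when the carousel is at 0.
- peg2 (a point): Top centre of a steel drive peg of the carousel, 14 mm diameter, standing from 42 to 97 mm above the bench, 122 mm from the spindle axis, midway between two nests; at frame angle 225 degrees when the carousel is at 0.
- peg3 (a point): Top centre of a steel drive peg of the carousel, 14 mm diameter, standing from 42 to 97 mm above the bench, 122 mm from the spindle axis, midway between two nests; at frame angle 315 degrees when the carousel is at 0.
Not all that is in view belongs to the job. Leave any purple look-alike of the pot alone.

How it is judged:
By the outcome, as a careful person would: the job done as asked, in the order asked, and still so for the second after the job is handed in, with the robot touching nothing.
It also fails if it takes over 72 s, if anything falls off the work surface, if the arm or the gripper's body presses on something with over 40 N, if the wrist force passes 120 N, or if a joint passes its speed limit or range.

## Working session

There is one attempt and no reset: what is moved stays moved. The work goes in short steps, Python scripts to look and compute and a tool call to move; the robot and the scene stay as the last step left them, time stands still between calls to the robot, and variables do not carry over. Pictures are saved under pics/ and viewed, at most 10 in all, crops included, and the job is handed in when it is done.

Besides the shell and the picture viewer there is one more tool, called after ">>>" by a JSON object that holds its "name" and its "arguments", one argument or row to a line. jog_arm: Moves the arm, as the interface text tells. Its arguments: {"type":"object","properties":{"rows":{"type":"array"},"hand":{"type":"number"},"squeeze":{"type":"number"}},"required":["rows"]}

```bash
mkdir -p pics; python3 - <<'E'
from plant import robot, imaging
import cv2,pickle
for n in("scene","top"):
    c=imaging.read_camera(n);pickle.dump(c,open(n+".pkl","wb"))
    cv2.imwrite(f"pics/{n}0.png",c["frame"][:,:,::-1]); print(n,c["vertical_fov"],c["R"],c["t"])
s=robot.read_state();print(s["t"],s["tool_pos"],s["orientation"])
E
```

```text
scene 53.992386846963676 [[ 0.49599029  0.86821089 -0.01426454]
 [ 0.60640059 -0.35808827 -0.70996558]
 [-0.62150781  0.34348601 -0.7040919 ]] [-0.31394025 -0.32714444  1.51358037]
top 55.143532603569994 [[-0.01015786 -0.99963042  0.02521599]
 [-0.99738168  0.00832291 -0.07183675]
 [ 0.07160033 -0.02587967 -0.99709761]] [-0.01535922  0.62025778  0.95912453]
0.1 [0.26168549 0.53935874 0.21771091] [-7.03623231e-01 -3.06129004e+00  2.46411838e-03]
```

View pics/top0.png

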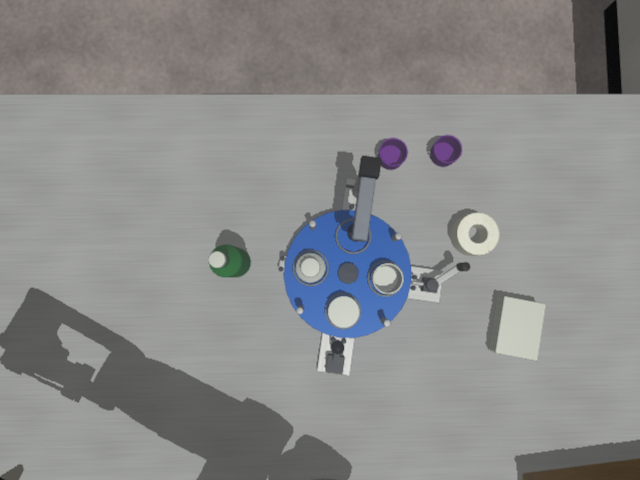

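View pics/scene0.png

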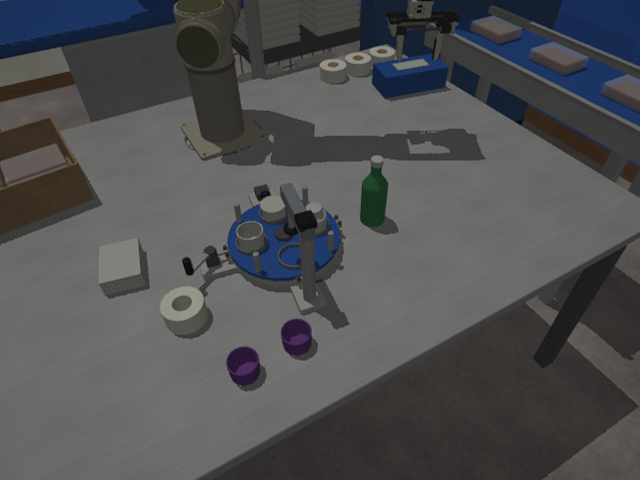

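The top view (up = world +x, left = +y) shows the carousel hub at about (348,272) and the empty station nest at the top (353,236). The jar is on the left (311,267), the tub at the bottom (343,312) and the pot on the right (386,277). The knob is at about (463,267). The scene view agrees. Next I'll enlarge the top view.

```bash
python3 - <<'E'
import cv2,pickle
c=pickle.load(open("top.pkl","rb"))
f=c["frame"][150:385,265:480,::-1]
f=cv2.resize(f,None,fx=2.5,fy=2.5,interpolation=cv2.INTER_CUBIC)
cv2.imwrite("pics/crop0.png",f);print(c["cx"],c["cy"],f.shape)
E
```

```text
330.8801928710964 241.99537963334456 (588, 538, 3)
```

View pics/crop0.png

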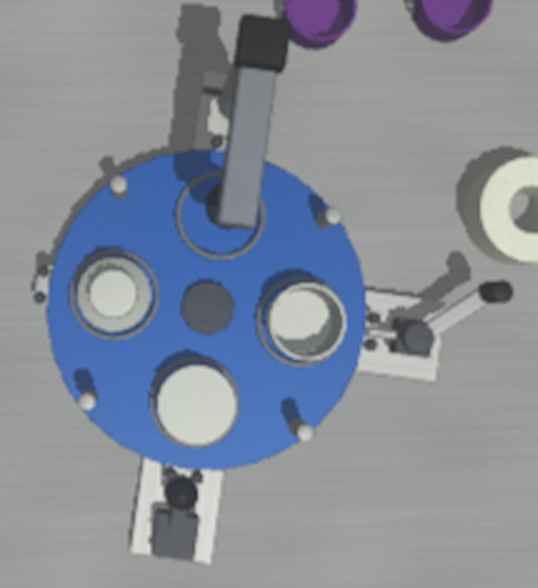

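The crop shows these pixel positions:
- Peg tops at (119,184), (87,402), (305,433) and (333,216).
- Hub at (207,307).
- Knob top at about (503,292).
- Pivot at about (416,335).

The jar, the one with the small cap, is at frame +90°, so the carousel must turn 90° clockwise. I'll fit the frame pose from these points.

```bash
cat > h.py <<'E'
import numpy as np,pickle
from scipy.optimize import least_squares
from scipy.spatial.transform import Rotation as Ro
def proj(c,X):
    p=np.asarray(X)@np.asarray(c["R"]).T+c["t"]; f=240/np.tan(np.radians(c["vertical_fov"])/2)
    return np.c_[c["cx"]+f*p[:,0]/p[:,2],c["cy"]+f*p[:,1]/p[:,2]]
def fw(p,X): 
    X=np.atleast_2d(X);c,s=np.cos(p[2]),np.sin(p[2])
    return np.c_[p[0]+c*X[:,0]-s*X[:,1],p[1]+s*X[:,0]+c*X[:,1],X[:,2]]
a=np.radians([45,135,225,315])
PTS=np.vstack([np.c_[.122*np.cos(a),.122*np.sin(a),a*0+.097],[[0,0,.052],[0,-.175,.06],[.0495,-.2245,.094]]])
E
python3 - <<'E'
from h import *
c=pickle.load(open("top.pkl","rb"))
px=np.array([(119,184),(87,402),(305,433),(333,216),(207,307),(416,335),(503,292)])/2.5+[265,150]-.3
r=least_squares(lambda p:(proj(c,fw(p,PTS))-px).ravel(),[.5,0,0],loss="soft_l1")
print(r.x,np.degrees(r.x[2]));print((proj(c,fw(r.x,PTS))-px).round(1));print(fw(r.x,PTS).round(4))
s=pickle.load(open("scene.pkl","rb"));print(proj(s,fw(r.x,PTS)).round(0))
print(fw(r.x,[[.178,0,.26],[.078,0,.128],[-.19,0,.038]]).round(3))
from plant import robot
R=Ro.from_rotvec(robot.read_state()["orientation"]).as_matrix();print(R.round(3))
E
```

```text
[ 0.55369964 -0.05452018 -0.15575399] -8.924046516766442
[[-0.1 -0.1]
 [-0.4 -0.2]
 [-0.2  0.1]
 [ 0.5 -0.1]
 [ 0.3  0.4]
 [ 1.2  1.6]
 [-1.6 -1.9]]
[[ 0.6523  0.0173  0.097 ]
 [ 0.4819  0.0441  0.097 ]
 [ 0.4551 -0.1264  0.097 ]
 [ 0.6255 -0.1531  0.097 ]
 [ 0.5537 -0.0545  0.052 ]
 [ 0.5266 -0.2274  0.06  ]
 [ 0.5678 -0.284   0.094 ]]
[[331. 232.]
 [305. 187.]
 [236. 204.]
 [255. 253.]
 [283. 231.]
 [209. 249.]
 [188. 260.]]
[[ 0.73  -0.082  0.26 ]
 [ 0.631 -0.067  0.128]
 [ 0.366 -0.025  0.038]]
[[-0.9    0.437 -0.001]
 [ 0.437  0.9   -0.001]
 [ 0.    -0.002 -1.   ]]
```

The fit is good (peg and hub residuals at most 0.5 px). I'll align the tool with the frame axes (tool y = frame y, tool x = -frame x), go up, and close the fingers to use as a pusher.

>>> {"name": "jog_arm", "arguments": {
  "rows": [
    [[0,0,-0.2],[0,0,-0.09]],
    [[0,0,-0.35],[0,0,-0.189]],
    [[0,0,-0.35],[0,0,-0.189]],
    [[0,0,-0.35],[0,0,-0.189]]
  ],
  "hand": 1,
  "squeeze": 10
}}

```text
t: 0.5
tool_pos: [0.2621, 0.5401, 0.2891]
orientation: [0.245, 3.131, 0.002]
force: [-0.1, -0.5, -0.9]
opening: 0.0655
gripper_force: 0.0
```

```bash
cat > st.py <<'E'
from h import *
from plant import robot
P=[.5537,-.0545,-.15575]
s=robot.read_state();R=Ro.from_rotvec(s["orientation"]).as_matrix()
d=np.array(s["tool_pos"])-[P[0],P[1],0];c,n=np.cos(P[2]),np.sin(P[2])
F=np.array([[c,n,0],[-n,c,0],[0,0,1]])
print("t",s["t"],"frame mm",(1e3*F@d).round(1),"F",(F@s["force"]).round(1),"open",s["opening"],"q",np.round(s["q"],2))
print((F@R).round(3))
E
python3 st.py
```

```text
t 0.5 frame mm [-380.3  542.2  289.1] F [-0.1 -0.5 -0.9] open 0.06545212373017567 q [ 1.03  0.11  1.38 -0.    1.65 -0.38]
[[-1.     0.     0.   ]
 [ 0.     1.     0.001]
 [-0.     0.001 -1.   ]]
```

>>> {"name": "jog_arm", "arguments": {
  "rows": [
    [[-0.5,-0.85,0],[0,0,0]],
    [[-0.5,-0.85,0],[0,0,0]],
    [[-0.5,-0.85,0],[0,0,0]],
    [[-0.5,-0.85,0],[0,0,0]],
    [[-0.5,-0.85,0],[0,0,0]]
  ]
}}

```text
t: 1.0
tool_pos: [0.3358, 0.3517, 0.2867]
orientation: [-0.254, -3.13, 0.005]
force: [0.5, 0.3, -0.4]
opening: 0.0256
gripper_force: 0.0
```

>>> {"name": "jog_arm", "arguments": {
  "rows": [
    [[-0.5,-0.85,0],[0,0,0]],
    [[-0.5,-0.85,0],[0,0,0]],
    [[-0.5,-0.85,0],[0,0,0]],
    [[-0.5,-0.85,0],[0,0,0]],
    [[-0.5,-0.85,0],[0,0,0]]
  ]
}}

```text
t: 1.5
tool_pos: [0.4081, 0.1686, 0.2869]
orientation: [-0.255, -3.129, 0.004]
force: [-0.6, 0.5, -0.6]
opening: 0.0002
gripper_force: 0.0
```

>>> {"name": "jog_arm", "arguments": {
  "rows": [
    [[-0.5,-0.85,0],[0,0,0]],
    [[-0.5,-0.85,0],[0,0,0]],
    [[-0.5,-0.85,0],[0,0,0]],
    [[-0.5,-0.85,0],[0,0,0]],
    [[-0.5,-0.85,0],[0,0,0]]
  ]
}}

```text
t: 2.0
tool_pos: [0.4802, -0.0139, 0.2865]
orientation: [-0.252, -3.129, 0.002]
force: [0.0, 1.2, 0.3]
opening: 0.0006
gripper_force: 0.0
```

```bash
python3 st.py
```

```text
t 2.0 frame mm [-78.9  28.7 286.5] F [-0.2  1.2  0.3] open 0.0006472079908639432 q [-0.13 -0.21  1.7  -0.    1.66 -1.54]
[[-1.     0.005 -0.003]
 [ 0.005  1.    -0.001]
 [ 0.003 -0.001 -1.   ]]
```

>>> {"name": "jog_arm", "arguments": {
  "rows": [
    [[-0.1,-0.65,0],[0,0,0]],
    [[-0.1,-0.65,0],[0,0,0]],
    [[-0.1,-0.65,0],[0,0,0]],
    [[-0.1,-0.65,0],[0,0,0]],
    [[-0.1,-0.65,0],[0,0,0]]
  ]
}}

```text
t: 2.5
tool_pos: [0.4792, -0.1407, 0.2874]
orientation: [-0.245, -3.13, -0.002]
force: [-0.3, 0.2, 0.3]
opening: 0.0003
gripper_force: 0.0
```

>>> {"name": "jog_arm", "arguments": {
  "rows": [
    [[-0.72,-0.66,0],[0,0,0]],
    [[-0.72,-0.66,0],[0,0,0]],
    [[-0.72,-0.66,0],[0,0,0]],
    [[-0.72,-0.66,0],[0,0,0]],
    [[-0.72,-0.66,0],[0,0,0]]
  ]
}}

```text
t: 3.0
tool_pos: [0.6031, -0.2951, 0.2824]
orientation: [-0.244, -3.125, -0.005]
force: [0.2, 0.5, -1.6]
opening: 0.0002
gripper_force: 0.0
```

```bash
python3 st.py; python3 - <<'E'
from plant import imaging
import cv2
c=imaging.read_camera("wrist");cv2.imwrite("pics/w1.png",c["frame"][:,:,::-1])
E
```

```text
t 3.0 frame mm [  86.2 -230.   282.4] F [ 0.1  0.5 -1.6] open 0.00020124420367406638 q [-0.53  0.32  1.16 -0.    1.67 -1.95]
[[-1.    -0.    -0.007]
 [-0.     1.     0.003]
 [ 0.007  0.003 -1.   ]]
```

View pics/w1.png

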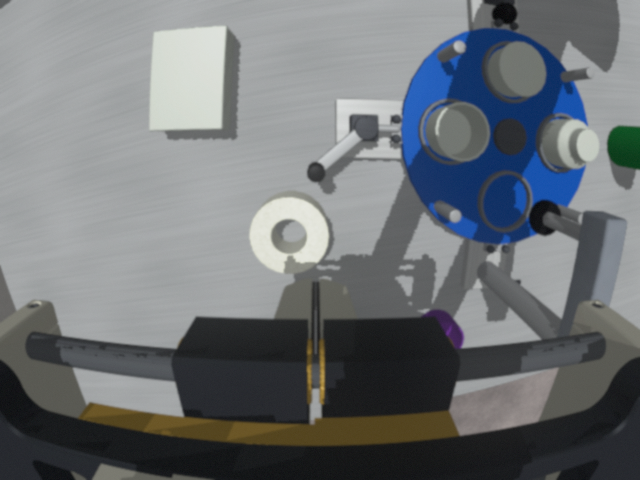

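The wrist view shows the knob at about (317,172), the reel close by at (289,233) and thin fingertips at (316,290). The tips are too narrow to work as a pushing wall, so I'll straddle the knob with the fingers closing along frame x. That means turning the hand 90° while centring over the knob.

>>> {"name": "jog_arm", "arguments": {
  "rows": [
    [[0.18,0.03,0.1],[0,0,0.09]],
    [[0.18,0.03,0.1],[0,0,0.18]],
    [[0.18,0.03,0.1],[0,0,0.27]],
    [[0.18,0.03,0.1],[0,0,0.36]],
    [[0.18,0.03,0.1],[0,0,0.45]]
  ],
  "hand": 0
}}

```text
t: 3.55
tool_pos: [0.5669, -0.2799, 0.2697]
orientation: [1.317, 2.851, 0.001]
force: [-0.0, 0.2, 0.3]
opening: 0.0359
gripper_force: 0.0
```

>>> {"name": "jog_arm", "arguments": {
  "rows": [
    [[0,0,0],[0,0,0.09]],
    [[0,0,0],[0,0,0.18]],
    [[0,0,0],[0,0,0.27]],
    [[0,0,0],[0,0,0.36]],
    [[0,0,0],[0,0,0.45]]
  ]
}}

```text
t: 4.05
tool_pos: [0.567, -0.2799, 0.2697]
orientation: [2.222, 2.219, 0.002]
force: [-0.7, -0.2, -0.3]
opening: 0.0464
gripper_force: 0.0
```

>>> {"name": "jog_arm", "arguments": {
  "rows": [
    [[0,0,0.2],[0,0,0.09]],
    [[0,0,0.4],[0,0,0.1]],
    [[0,0,0.4],[0,0,0.1]],
    [[0,0,0.4],[0,0,0.1]]
  ]
}}

```text
t: 4.45
tool_pos: [0.5664, -0.2808, 0.1893]
orientation: [-2.383, -2.045, 0.0]
force: [0.3, 0.8, 0.2]
opening: 0.0462
gripper_force: 0.0
```

```bash
python3 st.py; python3 - <<'E'
from plant import imaging
import cv2
c=imaging.read_camera("wrist");cv2.imwrite("pics/w2.png",c["frame"][:,:,::-1])
E
```

```text
t 4.45 frame mm [  47.7 -221.6  189.3] F [0.2 0.9 0.2] open 0.046213988037738817 q [-0.54  0.23  1.43  0.    1.48 -0.39]
[[-0.003  1.    -0.001]
 [ 1.     0.003  0.001]
 [ 0.001 -0.001 -1.   ]]
```

View pics/w2.png

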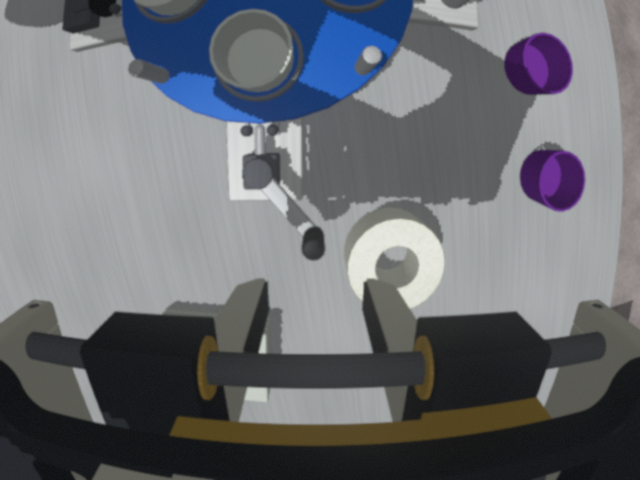

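The wrist view has image right = frame +x and up = +y. The knob is at (313,242), and the reel is right of it at (397,262). The open fingers sit symmetrically about u≈316. I'll locate the knob and reel precisely.

```bash
cat > ray.py <<'E'
from h import *
from plant import imaging
P=[.5537,-.0545,-.15575]
def locate(c,uv,z):
    f=240/np.tan(np.radians(c["vertical_fov"])/2);d=np.array(uv)-[c["cx"],c["cy"]];r=np.hypot(*d);th=r/f
    v=np.r_[d/r*np.sin(th),np.cos(th)];R=np.array(c["R"]);o=-R.T@c["t"];w=R.T@v
    X=o+w*(z-o[2])/w[2];X=X-[P[0],P[1],0];k,n=np.cos(P[2]),np.sin(P[2])
    return (1e3*np.array([k*X[0]+n*X[1],-n*X[0]+k*X[1],X[2]])).round(1),o.round(3)
E
python3 - <<'E'
from ray import *
c=imaging.read_camera("wrist")
for uv,z in [((313,236),.094),((313,248),.094),((314,248),.06),((258,174),.06),((372,54),.097),((397,258),.05)]: print(uv,*locate(c,uv,z))
E
```

```text
(313, 236) [  46.1 -219.5   94. ] [ 0.577 -0.204  0.358]
(313, 248) [  46.1 -228.8   94. ] [ 0.577 -0.204  0.358]
(314, 248) [  46.9 -239.7   60. ] [ 0.577 -0.204  0.358]
(258, 174) [   1.4 -177.1   60. ] [ 0.577 -0.204  0.358]
(372, 54) [ 86.8 -86.9  97. ] [ 0.577 -0.204  0.358]
(397, 258) [ 121.  -252.3   50. ] [ 0.577 -0.204  0.358]
```

All the positions agree with the frame fit. I'll descend around the knob and close lightly.

>>> {"name": "jog_arm", "arguments": {
  "rows": [
    [[-0.01,0,0.2],[0,0,0]],
    [[-0.01,0,0.4],[0,0,0]],
    [[-0.01,0,0.5],[0,0,0]],
    [[-0.01,0,0.59],[0,0,0]],
    [[-0.01,0,0.59],[0,0,0]]
  ]
}}

```text
t: 5.05
tool_pos: [0.566, -0.2846, 0.0702]
orientation: [-2.385, -2.043, 0.001]
force: [-0.5, -0.1, 0.3]
opening: 0.0466
gripper_force: 0.0
```

>>> {"name": "jog_arm", "arguments": {
  "rows": [
    [[0,0,0],[0,0,0]],
    [[0,0,0],[0,0,0]],
    [[0,0,0],[0,0,0]],
    [[0,0,0],[0,0,0]],
    [[0,0,0],[0,0,0]]
  ],
  "hand": 1,
  "squeeze": 5
}}

```text
t: 5.55
tool_pos: [0.5662, -0.285, 0.0718]
orientation: [-2.387, -2.043, 0.0]
force: [-4.3, 3.1, 5.7]
opening: 0.0178
gripper_force: 5.0
```

```bash
python3 st.py
```

```text
t 5.55 frame mm [  48.1 -225.8   71.8] F [-4.7  2.4  5.7] open 0.017765830679887996 q [-0.55  0.33  1.53 -0.    1.28 -0.39]
[[-0.001  1.    -0.   ]
 [ 1.     0.001 -0.   ]
 [-0.    -0.    -1.   ]]
```

>>> {"name": "jog_arm", "arguments": {
  "rows": [
    [[-0.035,-0.042,0],[0,0,0]],
    [[-0.064,-0.088,0],[0,0,0]],
    [[-0.085,-0.14,0],[0,0,0]],
    [[-0.098,-0.192,0],[0,0,0]],
    [[-0.102,-0.248,0],[0,0,0]]
  ]
}}

```text
t: 6.05
tool_pos: [0.5144, -0.3, 0.0719]
orientation: [2.384, 2.038, 0.0]
force: [3.7, -4.5, 0.4]
opening: 0.0177
gripper_force: 5.0
```

>>> {"name": "jog_arm", "arguments": {
  "rows": [
    [[0.004,-0.055,0],[0,0,0]],
    [[0.017,-0.108,0],[0,0,0]],
    [[0.038,-0.16,0],[0,0,0]],
    [[0.067,-0.205,0],[0,0,0]],
    [[0.102,-0.248,0],[0,0,0]]
  ]
}}

```text
t: 6.55
tool_pos: [0.4684, -0.2707, 0.0715]
orientation: [2.385, 2.04, 0.0]
force: [8.0, -10.5, -1.7]
opening: 0.0208
gripper_force: 5.1
```

```bash
python3 st.py
```

```text
t 6.55 frame mm [ -50.7 -226.8   71.5] F [ 9.5 -9.2 -1.7] open 0.020779614402723995 q [-0.62  0.09  1.81 -0.    1.24 -0.46]
[[-0.     1.     0.003]
 [ 1.     0.    -0.002]
 [-0.002  0.003 -1.   ]]
```

>>> {"name": "jog_arm", "arguments": {
  "rows": [
    [[0.005,-0.01,0],[0,0,0]],
    [[0.01,-0.02,0],[0,0,0]],
    [[0.01,-0.02,0],[0,0,0]],
    [[0.01,-0.02,0],[0,0,0]]
  ],
  "squeeze": 12
}}

```text
t: 6.95
tool_pos: [0.4685, -0.2695, 0.0719]
orientation: [2.379, 2.036, 0.005]
force: [22.2, -12.9, -13.5]
opening: 0.0206
gripper_force: 12.0
```

```bash
python3 st.py
```

```text
t 6.95 frame mm [ -50.8 -225.6   71.9] F [ 23.9  -9.3 -13.5] open 0.020606079698349662 q [-0.62  0.08  1.82  0.    1.23 -0.46]
[[-0.001  1.     0.01 ]
 [ 1.     0.001 -0.004]
 [-0.004  0.01  -1.   ]]
```

The handle is at its hard stop: resistance reached 24 N with no further motion. I'll release and lift.

>>> {"name": "jog_arm", "arguments": {
  "rows": [
    [[0,0.02,0],[0,0,0]],
    [[0,0.02,0],[0,0,0]],
    [[0,0.02,0],[0,0,0]],
    [[0,0.02,0],[0,0,0]],
    [[0,0.02,0],[0,0,0]]
  ],
  "hand": 0
}}

```text
t: 7.45
tool_pos: [0.4681, -0.2674, 0.0703]
orientation: [-2.386, -2.042, 0.0]
force: [-0.3, -0.3, -0.3]
opening: 0.0462
gripper_force: 0.0
```

>>> {"name": "jog_arm", "arguments": {
  "rows": [
    [[0,0,-0.2],[0,0,0]],
    [[0,0,-0.4],[0,0,0]],
    [[0,0,-0.5],[0,0,0]],
    [[0,0,-0.5],[0,0,0]]
  ]
}}

```text
t: 7.85
tool_pos: [0.4705, -0.2691, 0.1749]
orientation: [2.382, 2.039, 0.003]
force: [0.1, -0.4, 0.2]
opening: 0.0468
gripper_force: 0.0
```

```bash
python3 st.py; python3 - <<'E'
from plant import imaging
import cv2
c=imaging.read_camera("wrist");cv2.imwrite("pics/w3.png",c["frame"][:,:,::-1])
E
```

```text
t 7.85 frame mm [ -48.9 -224.9  174.9] F [ 0.1 -0.3  0.2] open 0.04677224925714456 q [-0.61 -0.01  1.71  0.    1.43 -0.46]
[[-0.001  1.     0.006]
 [ 1.     0.001 -0.003]
 [-0.003  0.006 -1.   ]]
```

View pics/w3.png

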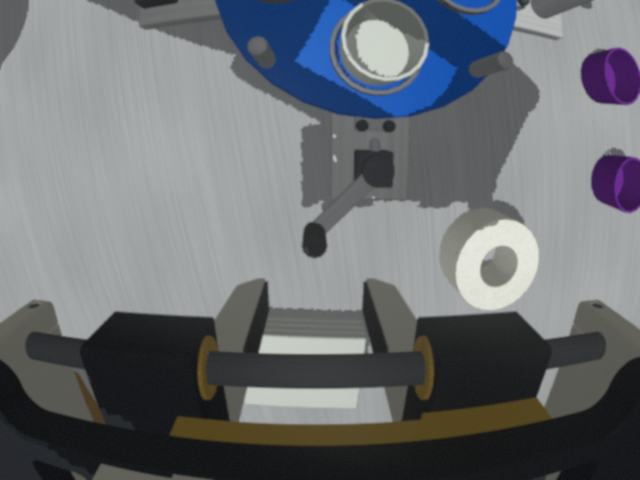

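The lever now points along (-1,-1) with the knob at (314,240), so the lock is open and the carousel hasn't moved. Next I'll go to peg2 and turn the hand back so the fingers close along frame y.

>>> {"name": "jog_arm", "arguments": {
  "rows": [
    [[0.2,-0.05,0],[0,0,-0.09]],
    [[0.4,-0.1,0],[0,0,-0.18]],
    [[0.55,-0.15,0],[0,0,-0.27]],
    [[0.693,-0.187,0],[0,0,-0.36]],
    [[0.693,-0.187,0],[0,0,-0.45]]
  ],
  "hand": 0.3
}}

```text
t: 8.4
tool_pos: [0.4514, -0.1216, 0.1682]
orientation: [-1.518, -2.746, -0.001]
force: [0.2, -0.3, 0.3]
opening: 0.0329
gripper_force: 0.0
```

>>> {"name": "jog_arm", "arguments": {
  "rows": [
    [[0,0,0],[0,0,-0.09]],
    [[0,0,0],[0,0,-0.18]],
    [[0,0,0],[0,0,-0.27]],
    [[0,0,0],[0,0,-0.36]],
    [[0,0,0],[0,0,-0.45]]
  ]
}}

```text
t: 8.9
tool_pos: [0.4517, -0.1245, 0.1682]
orientation: [-0.478, -3.101, -0.001]
force: [-0.5, 0.1, 0.0]
opening: 0.0326
gripper_force: 0.0
```

>>> {"name": "jog_arm", "arguments": {
  "rows": [
    [[0,0,0],[0,0,-0.09]],
    [[0,0,0],[0,0,-0.1]],
    [[0,0,0],[0,0,-0.1]]
  ]
}}

```text
t: 9.2
tool_pos: [0.4522, -0.1247, 0.1691]
orientation: [-0.248, -3.129, -0.001]
force: [-0.7, 1.0, -0.5]
opening: 0.0325
gripper_force: 0.0
```

```bash
python3 st.py; python3 - <<'E'
from plant import imaging
import cv2
c=imaging.read_camera("wrist");cv2.imwrite("pics/w4.png",c["frame"][:,:,::-1])
E
```

```text
t 9.2 frame mm [-89.4 -85.1 169.1] F [-0.9  0.9 -0.5] open 0.03253512613738744 q [-0.38 -0.2   1.9  -0.    1.44 -1.79]
[[-1.     0.002 -0.002]
 [ 0.002  1.     0.   ]
 [ 0.002  0.    -1.   ]]
```

View pics/w4.png

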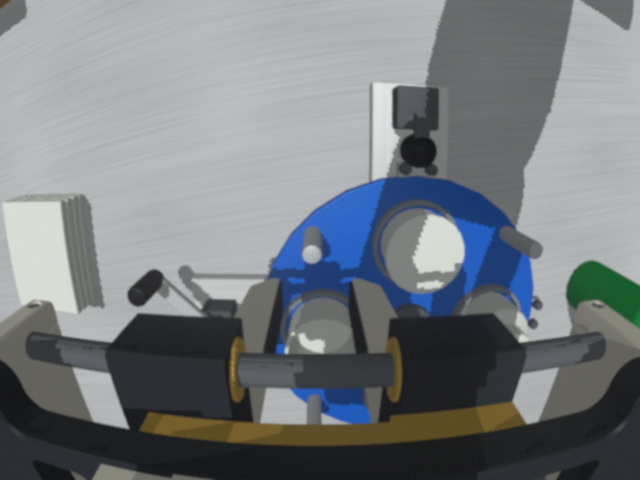

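Peg2's top is at (312,254), midway between the fingers in u, as expected. I'll descend and grip.

>>> {"name": "jog_arm", "arguments": {
  "rows": [
    [[-0.015,-0.005,0.15],[0,0,0]],
    [[-0.015,-0.005,0.3],[0,0,0]],
    [[-0.015,-0.005,0.4],[0,0,0]],
    [[-0.015,-0.005,0.48],[0,0,0]],
    [[-0.015,-0.005,0.48],[0,0,0]]
  ]
}}

```text
t: 9.75
tool_pos: [0.4535, -0.1256, 0.0717]
orientation: [-0.247, -3.127, -0.003]
force: [-0.6, -0.2, 0.3]
opening: 0.0326
gripper_force: 0.0
```

>>> {"name": "jog_arm", "arguments": {
  "rows": [
    [[0,0,0],[0,0,0]],
    [[0,0,0],[0,0,0]],
    [[0,0,0],[0,0,0]],
    [[0,0,0],[0,0,0]]
  ],
  "hand": 1,
  "squeeze": 25
}}

```text
t: 10.15
tool_pos: [0.4565, -0.1279, 0.0759]
orientation: [0.244, 3.13, -0.004]
force: [-0.6, -6.1, -0.6]
opening: 0.0136
gripper_force: 25.0
```

```bash
python3 st.py
```

```text
t 10.15 frame mm [-84.6 -87.5  75.9] F [ 0.4 -6.1 -0.6] open 0.013552941754539971 q [-0.38 -0.1   1.99 -0.    1.25 -1.79]
[[-1.    -0.     0.002]
 [-0.     1.    -0.002]
 [-0.002 -0.002 -1.   ]]
```

>>> {"name": "jog_arm", "arguments": {
  "rows": [
    [[0.032,0.036,0],[0,0,0]],
    [[0.062,0.073,0],[0,0,0]],
    [[0.088,0.113,0],[0,0,0]],
    [[0.112,0.155,0],[0,0,0]],
    [[0.132,0.198,0],[0,0,0]]
  ]
}}

```text
t: 10.65
tool_pos: [0.4349, -0.0846, 0.0757]
orientation: [-0.245, -3.131, 0.005]
force: [-7.1, -5.7, 5.7]
opening: 0.0133
gripper_force: 25.0
```

```bash
python3 st.py
```

```text
t 10.65 frame mm [-112.7  -48.2   75.7] F [-6.1 -6.7  5.7] open 0.013323701112238165 q [-0.31 -0.18  2.07 -0.    1.26 -1.72]
[[-1.     0.    -0.001]
 [ 0.     1.    -0.003]
 [ 0.001 -0.003 -1.   ]]
```

Tracking well, with low forces.

>>> {"name": "jog_arm", "arguments": {
  "rows": [
    [[0.017,0.045,0],[0,0,0]],
    [[0.03,0.091,0],[0,0,0]],
    [[0.039,0.138,0],[0,0,0]],
    [[0.045,0.186,0],[0,0,0]],
    [[0.046,0.234,0],[0,0,0]]
  ]
}}

```text
t: 11.15
tool_pos: [0.434, -0.036, 0.0755]
orientation: [0.244, 3.132, -0.002]
force: [-1.9, -3.6, -0.5]
opening: 0.0133
gripper_force: 25.0
```

>>> {"name": "jog_arm", "arguments": {
  "rows": [
    [[-0.002,0.048,0],[0,0,0]],
    [[-0.007,0.096,0],[0,0,0]],
    [[-0.017,0.142,0],[0,0,0]],
    [[-0.03,0.189,0],[0,0,0]],
    [[-0.046,0.234,0],[0,0,0]]
  ]
}}

```text
t: 11.65
tool_pos: [0.4512, 0.0098, 0.0752]
orientation: [0.243, 3.131, -0.0]
force: [-0.6, -4.3, 5.2]
opening: 0.0132
gripper_force: 25.0
```

>>> {"name": "jog_arm", "arguments": {
  "rows": [
    [[-0.02,0.044,0],[0,0,0]],
    [[-0.043,0.085,0],[0,0,0]],
    [[-0.07,0.125,0],[0,0,0]],
    [[-0.1,0.163,0],[0,0,0]],
    [[-0.132,0.198,0],[0,0,0]]
  ]
}}

```text
t: 12.15
tool_pos: [0.4833, 0.0447, 0.0749]
orientation: [0.243, 3.132, -0.001]
force: [-6.2, -7.4, 10.0]
opening: 0.0134
gripper_force: 25.0
```

```bash
python3 st.py
```

```text
t 12.15 frame mm [-85.   87.1  74.9] F [-5.  -8.3 10. ] open 0.013398184257114937 q [-0.01 -0.06  1.96 -0.    1.25 -1.43]
[[-1.    -0.001  0.   ]
 [-0.001  1.    -0.   ]
 [-0.    -0.    -1.   ]]
```

>>> {"name": "jog_arm", "arguments": {
  "rows": [
    [[0,0,0],[0,0,0]],
    [[0,0,0],[0,0,0]],
    [[0,0,0],[0,0,0]],
    [[0,0,0],[0,0,0]],
    [[0,0,0],[0,0,0]]
  ],
  "hand": 0.3
}}

```text
t: 12.65
tool_pos: [0.4823, 0.0443, 0.0745]
orientation: [-0.243, -3.132, -0.0]
force: [0.1, 0.4, -0.6]
opening: 0.0326
gripper_force: 0.0
```

>>> {"name": "jog_arm", "arguments": {
  "rows": [
    [[0,0,-0.2],[0,0,0]],
    [[0,0,-0.4],[0,0,0]],
    [[0,0,-0.55],[0,0,0]],
    [[0,0,-0.55],[0,0,0]]
  ]
}}

```text
t: 13.05
tool_pos: [0.4856, 0.0442, 0.1902]
orientation: [0.243, 3.123, 0.001]
force: [1.0, 0.1, 1.0]
opening: 0.0324
gripper_force: 0.0
```

>>> {"name": "jog_arm", "arguments": {
  "rows": [
    [[0,-0.9,-0.1],[0,0,0]],
    [[0,-0.9,-0.1],[0,0,0]],
    [[0,-0.9,-0.1],[0,0,0]],
    [[0,-0.9,-0.1],[0,0,0]],
    [[0,-0.9,-0.1],[0,0,0]]
  ]
}}

```text
t: 13.55
tool_pos: [0.4539, -0.137, 0.2043]
orientation: [-0.25, -3.131, 0.002]
force: [0.4, 0.7, -0.1]
opening: 0.0323
gripper_force: 0.0
```

```bash
python3 st.py; python3 - <<'E'
from plant import imaging
import cv2
c=imaging.read_camera("top");cv2.imwrite("pics/t2.png",cv2.resize(c["frame"][130:385,190:500,::-1],None,fx=2.3,fy=2.3,interpolation=cv2.INTER_CUBIC))
E
```

```text
t 13.55 frame mm [-85.8 -97.  204.3] F [ 0.3  0.8 -0.1] open 0.032302950923160885 q [-0.4  -0.21  1.85 -0.    1.51 -1.81]
[[-1.     0.004 -0.   ]
 [ 0.004  1.    -0.001]
 [ 0.    -0.001 -1.   ]]
```

View pics/t2.png

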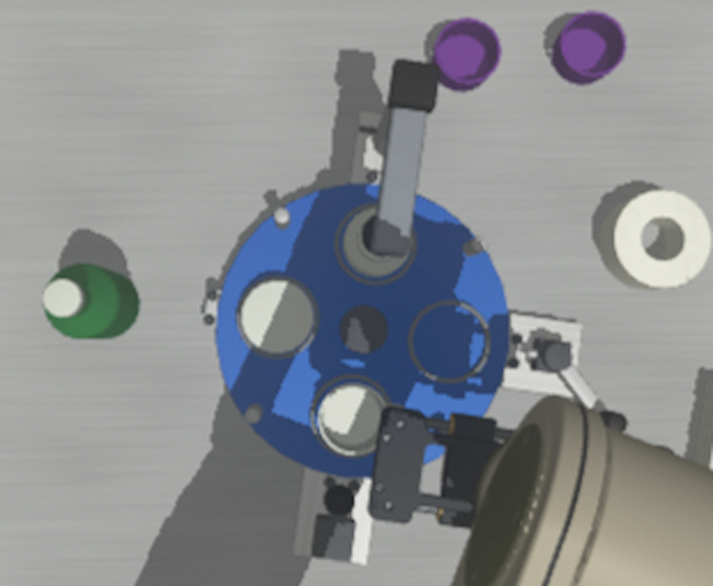

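The jar is now under the pad at (375,242), the tub is on the left and the pot at the bottom. The peg at full-image (312.6,223.5) matches its start position, so the carousel is in the click stop. The lever is still open, with the knob at about (613,420). I'll go back to the knob.

>>> {"name": "jog_arm", "arguments": {
  "rows": [
    [[-0.18,-0.64,0],[0,0,0.09]],
    [[-0.18,-0.64,0],[0,0,0.18]],
    [[-0.18,-0.64,0],[0,0,0.27]],
    [[-0.18,-0.64,0],[0,0,0.36]],
    [[-0.18,-0.64,0],[0,0,0.45]]
  ],
  "hand": 0
}}

```text
t: 14.1
tool_pos: [0.4706, -0.2651, 0.2032]
orientation: [-1.321, -2.848, -0.002]
force: [0.0, 1.1, -1.0]
opening: 0.0465
gripper_force: 0.0
```

>>> {"name": "jog_arm", "arguments": {
  "rows": [
    [[0,0,0],[0,0,0.09]],
    [[0,0,0],[0,0,0.18]],
    [[0,0,0],[0,0,0.27]],
    [[0,0,0],[0,0,0.36]],
    [[0,0,0],[0,0,0.45]]
  ]
}}

```text
t: 14.6
tool_pos: [0.4709, -0.2638, 0.2035]
orientation: [-2.223, -2.218, -0.001]
force: [-0.2, 0.4, -0.8]
opening: 0.0461
gripper_force: 0.0
```

>>> {"name": "jog_arm", "arguments": {
  "rows": [
    [[0,0,0],[0,0,0.09]],
    [[0,0,0],[0,0,0.1]],
    [[0,0,0],[0,0,0.1]]
  ]
}}

```text
t: 14.9
tool_pos: [0.4708, -0.2645, 0.204]
orientation: [-2.381, -2.047, -0.0]
force: [-0.2, -0.9, -0.1]
opening: 0.0465
gripper_force: 0.0
```

```bash
python3 st.py
```

```text
t 14.9 frame mm [ -49.4 -220.3  204. ] F [-0.  -0.9 -0.1] open 0.046460080076590325 q [-0.61 -0.02  1.67  0.    1.49 -0.46]
[[-0.005  1.    -0.001]
 [ 1.     0.005  0.001]
 [ 0.001 -0.001 -1.   ]]
```

>>> {"name": "jog_arm", "arguments": {
  "rows": [
    [[-0.02,0,0.25],[0,0,0]],
    [[-0.02,0,0.45],[0,0,0]],
    [[-0.02,0,0.58],[0,0,0]],
    [[-0.02,0,0.66],[0,0,0]],
    [[-0.02,0,0.66],[0,0,0]]
  ]
}}

```text
t: 15.4
tool_pos: [0.468, -0.2676, 0.0692]
orientation: [-2.379, -2.043, 0.002]
force: [-0.1, 0.5, -0.8]
opening: 0.0463
gripper_force: 0.0
```

>>> {"name": "jog_arm", "arguments": {
  "rows": [
    [[0,0,0],[0,0,0]],
    [[0,0,0],[0,0,0]],
    [[0,0,0],[0,0,0]],
    [[0,0,0],[0,0,0]],
    [[0,0,0],[0,0,0]]
  ],
  "hand": 1,
  "squeeze": 10
}}

```text
t: 15.9
tool_pos: [0.4703, -0.2701, 0.0737]
orientation: [2.385, 2.042, -0.0]
force: [-2.0, -0.3, 5.0]
opening: 0.0176
gripper_force: 10.0
```

```bash
python3 st.py
```

```text
t 15.9 frame mm [ -49.  -225.9   73.7] F [-2.  -0.6  5. ] open 0.01759984816263747 q [-0.62  0.09  1.8  -0.    1.25 -0.46]
[[-0.001  1.     0.001]
 [ 1.     0.001 -0.001]
 [-0.001  0.001 -1.   ]]
```

Gripped. Now the reverse arc.

>>> {"name": "jog_arm", "arguments": {
  "rows": [
    [[-0.035,0.042,0],[0,0,0]],
    [[-0.064,0.088,0],[0,0,0]],
    [[-0.085,0.14,0],[0,0,0]],
    [[-0.098,0.192,0],[0,0,0]],
    [[-0.102,0.248,0],[0,0,0]]
  ]
}}

```text
t: 16.4
tool_pos: [0.5152, -0.2991, 0.0733]
orientation: [2.387, 2.042, -0.003]
force: [-5.9, -2.0, 5.7]
opening: 0.0176
gripper_force: 10.0
```

>>> {"name": "jog_arm", "arguments": {
  "rows": [
    [[0.004,0.055,0],[0,0,0]],
    [[0.017,0.108,0],[0,0,0]],
    [[0.038,0.16,0],[0,0,0]],
    [[0.067,0.205,0],[0,0,0]],
    [[0.102,0.248,0],[0,0,0]]
  ]
}}

```text
t: 16.9
tool_pos: [0.5678, -0.2859, 0.0732]
orientation: [2.387, 2.042, -0.002]
force: [-4.2, -2.6, 4.0]
opening: 0.0177
gripper_force: 10.0
```

>>> {"name": "jog_arm", "arguments": {
  "rows": [
    [[0.005,0.01,0],[0,0,0]],
    [[0.01,0.02,0],[0,0,0]],
    [[0.01,0.02,0],[0,0,0]],
    [[0.01,0.02,0],[0,0,0]]
  ]
}}

```text
t: 17.3
tool_pos: [0.5684, -0.2849, 0.0729]
orientation: [-2.384, -2.039, 0.01]
force: [-20.8, -2.3, 13.5]
opening: 0.0181
gripper_force: 10.0
```

```bash
python3 st.py
```

```text
t 17.3 frame mm [  50.3 -225.4   72.9] F [-20.2  -5.5  13.5] open 0.018124270783329188 q [-0.54  0.34  1.52 -0.    1.29 -0.39]
[[-0.     1.    -0.007]
 [ 1.     0.    -0.002]
 [-0.002 -0.007 -1.   ]]
```

The lever is at the closed stop. I'll release, lift, and check.

>>> {"name": "jog_arm", "arguments": {
  "rows": [
    [[0,-0.02,0],[0,0,0]],
    [[0,-0.02,0],[0,0,0]],
    [[0,-0.02,0],[0,0,0]],
    [[0,-0.02,0],[0,0,0]],
    [[0,-0.02,0],[0,0,0]]
  ],
  "hand": 0
}}

```text
t: 17.8
tool_pos: [0.5685, -0.2827, 0.0726]
orientation: [2.386, 2.043, 0.0]
force: [-0.1, -0.1, 0.1]
opening: 0.0459
gripper_force: 0.0
```

>>> {"name": "jog_arm", "arguments": {
  "rows": [
    [[0,0,-0.2],[0,0,0]],
    [[0,0,-0.4],[0,0,0]],
    [[0,0,-0.6],[0,0,0]],
    [[0,0,-0.8],[0,0,0]],
    [[0,0,-0.8],[0,0,0]]
  ]
}}

```text
t: 18.3
tool_pos: [0.5714, -0.2845, 0.241]
orientation: [2.378, 2.036, 0.006]
force: [0.2, -0.6, 1.1]
opening: 0.0467
gripper_force: 0.0
```

>>> {"name": "jog_arm", "arguments": {
  "rows": [
    [[-0.4,-0.8,0],[0,0,0]],
    [[-0.4,-0.8,0],[0,0,0]],
    [[-0.4,-0.8,0],[0,0,0]],
    [[-0.4,-0.8,0],[0,0,0]],
    [[-0.4,-0.8,0],[0,0,0]]
  ]
}}

```text
t: 18.8
tool_pos: [0.3949, -0.3383, 0.2322]
orientation: [-2.39, -2.039, 0.001]
force: [0.0, -0.6, 0.3]
opening: 0.0464
gripper_force: 0.0
```

```bash
python3 st.py; python3 - <<'E'
from plant import imaging
import cv2
import numpy as np
a=imaging.read_camera("top")["frame"][130:385,190:500,::-1];b=imaging.read_camera("scene")["frame"][150:350,150:400,::-1]
cv2.imwrite("pics/t3.png",np.hstack([cv2.resize(a,(400,329)),cv2.resize(b,(400,329))]))
E
```

```text
t 18.8 frame mm [-112.8 -305.   232.2] F [ 0.1 -0.6  0.3] open 0.0464226840623762 q [-0.81 -0.09  1.69 -0.    1.55 -0.65]
[[ 0.002  1.    -0.001]
 [ 1.    -0.002 -0.   ]
 [-0.    -0.001 -1.   ]]
```

View pics/t3.png

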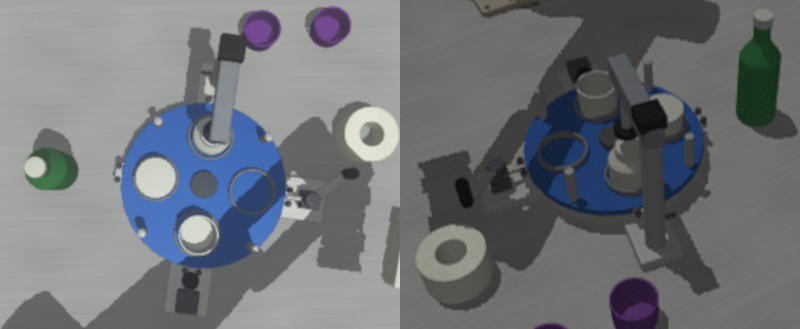

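The jar is under the pad, at (212,135) in the left view and (625,165) in the right. The lever is back in the closed direction with the knob at (350,173), and everything is standing. I'll hand it in.

```bash
python3 -c "
from plant import robot
print(robot.close_job())"
```

```text
the job is handed in; nothing more can be done
None
```

I handed the job in at about 19 s on the robot clock: the jar is in the click stop under the applicator pad and the lock handle was pushed to its open stop, then back to its closed stop. The last pictures show the jar, tub and pot standing in their nests and the bottle and reel in place; the tray stack was mostly outside those crops, but the arm did not touch it. No verdict came back.

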